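# Set up the score stand for the next game

## Task

Get the games shelf ready for the next round: pull every score paddle out of the slotted rack and hang each one, tab up, by both its holes on a pair of pins of its own on the score stand, well onto the pins. Slide the stand's steel marker along its track until it is level with the brass arrow, and set the glass die on the middle of the coaster. Leave the other things where they are.

Things in the scene. Friction and masses are not known exactly. Their poses are not given: they have to be found in the camera images.
- stand: dark wooden score stand, fixed; origin on the table under the middle of its rail; x points from pins to rail (away from the robot), y along the rail. Base 14 mm thick, 310 mm along y, x -170 to +25 mm. Rail 12 mm thick (x -6 to +6), 290 mm long, 124 to 146 mm high, on posts at y = +-145 mm (tops 147 mm high). Four pairs of steel pins stick out of the rail to -x, pairs 76 mm apart
- marker (a joint): slide of the steel marker along the stand's track: 0 to 0.2 m, grows towards the stand's +y; about 1.5 N of friction, stays where it is left
- marker_top (a point): top centre of the marker, a steel block on the stand's base, 26 mm (x) x 14 mm (y), its top 48 mm above the table, gripping sides 28 mm tall; it slides along the stand's y only, on a track at stand x = -125 mm
- arrow: small brass arrow fixed on the base board in front of the track, 4 mm thick, 14 mm wide, pointing at the track; origin on its centre line (stand x = -152 mm, 14 mm above the table), axes parallel to the stand's. The marker is level with it when both have the same place along the stand's y
- rack: grey plastic rack, fixed, 175 mm (x) x 60 mm (y) x 50 mm tall; origin under its centre. Four slots one behind another along its x, at x = -67.5, -22.5, 22.5 and 67.5 mm, each 12 mm (x) x 48 mm (y), open at the top, floor 8 mm above the table. Paddles stand in some of them
- die: loose green glass die, a 22 mm cube, 27 g; origin at its centre, axes along its edges
- coaster: white round coaster, fixed on the table, 100 mm across, 4 mm thick; origin under its centre
- paddle0: loose wooden score paddle, 9 mm thick (its x), about 60 g, upright in a rack slot, or absent; origin at the centre of its foot, z up. Body 44 mm wide (y), 105 mm tall, then a grip tab 24 mm wide from 105 to 160 mm. Two square through holes 10 x 10 mm centred 91 mm above the foot at y = +-12 mm. All alike; may go on any pair, either face to the front
- holes0 (a point): point midway between the two holes of paddle0, in the middle of its thickness
- pair0 (a point): point midway between the two pins of a pair (stand x = -20 mm, y = -114 mm, 137 mm above the table), axes as the stand's. Pins 6 mm thick, at y = +-12 mm, rising 3 mm towards the tips, from stand x = -6 to -34 mm: the point is the middle of their free length. A hung paddle's holes lie about 2 mm below it
- paddle1: loose wooden score paddle, 9 mm thick (its x), about 60 g, upright in a rack slot, or absent; origin at the centre of its foot, z up. Body 44 mm wide (y), 105 mm tall, then a grip tab 24 mm wide from 105 to 160 mm. Two square through holes 10 x 10 mm centred 91 mm above the foot at y = +-12 mm. All alike; may go on any pair, either face to the front
- holes1 (a point): point midway between the two holes of paddle1, in the middle of its thickness
- pair1 (a point): point midway between the two pins of a pair (stand x = -20 mm, y = -38 mm, 137 mm above the table), axes as the stand's. Pins 6 mm thick, at y = +-12 mm, rising 3 mm towards the tips, from stand x = -6 to -34 mm: the point is the middle of their free length. A hung paddle's holes lie about 2 mm below it
- paddle2: loose wooden score paddle, 9 mm thick (its x), about 60 g, upright in a rack slot, or absent; origin at the centre of its foot, z up. Body 44 mm wide (y), 105 mm tall, then a grip tab 24 mm wide from 105 to 160 mm. Two square through holes 10 x 10 mm centred 91 mm above the foot at y = +-12 mm. All alike; may go on any pair, either face to the front
- holes2 (a point): point midway between the two holes of paddle2, in the middle of its thickness
- pair2 (a point): point midway between the two pins of a pair (stand x = -20 mm, y = 38 mm, 137 mm above the table), axes as the stand's. Pins 6 mm thick, at y = +-12 mm, rising 3 mm towards the tips, from stand x = -6 to -34 mm: the point is the middle of their free length. A hung paddle's holes lie about 2 mm below it
- paddle3: loose wooden score paddle, 9 mm thick (its x), about 60 g, upright in a rack slot, or absent; origin at the centre of its foot, z up. Body 44 mm wide (y), 105 mm tall, then a grip tab 24 mm wide from 105 to 160 mm. Two square through holes 10 x 10 mm centred 91 mm above the foot at y = +-12 mm. All alike; may go on any pair, either face to the front
- holes3 (a point): point midway between the two holes of paddle3, in the middle of its thickness
- pair3 (a point): point midway between the two pins of a pair (stand x = -20 mm, y = 114 mm, 137 mm above the table), axes as the stand's. Pins 6 mm thick, at y = +-12 mm, rising 3 mm towards the tips, from stand x = -6 to -34 mm: the point is the middle of their free length. A hung paddle's holes lie about 2 mm below it
- cards: a loose boxed pack of cards, 64 x 92 x 20 mm lying flat; not part of the job
- jar: a loose clear glass jar with a steel cap, 56 mm wide, 75 mm tall; not part of the job
- peg0: a loose steel cribbage peg 50 mm long lying down; not part of the job
- peg1: a loose steel cribbage peg 50 mm long lying down; not part of the job

How it is judged:
At the end, for the whole second after the job is handed in: Every paddle hangs at rest, tab up, on its own pair of pins (holes within 5 mm sideways, 6 mm in height, 10 mm outwards of the pair's middle); marker within 5 mm of the arrow along the track; die at rest flat on the coaster within 25 mm of its middle (((x of holes0 in the frame of pair0 between -0.01 and 0.014 m and y of holes0 in the frame of pair0 between -0.005 and 0.005 m and z of holes0 in the frame of pair0 between -0.0065 and 0.006 m) or (x of holes0 in the frame of pair1 between -0.01 and 0.014 m and y of holes0 in the frame of pair1 between -0.005 and 0.005 m and z of holes0 in the frame of pair1 between -0.0065 and 0.006 m) or (x of holes0 in the frame of pair2 between -0.01 and 0.014 m and y of holes0 in the frame of pair2 between -0.005 and 0.005 m and z of holes0 in the frame of pair2 between -0.0065 and 0.006 m) or (x of holes0 in the frame of pair3 between -0.01 and 0.014 m and y of holes0 in the frame of pair3 between -0.005 and 0.005 m and z of holes0 in the frame of pair3 between -0.0065 and 0.006 m)) and angle between each of paddle0, paddle1, paddle2, paddle3's own z axis and vertical below 0.2 rad and linear speed of each of paddle0, paddle1, paddle2, paddle3, die below 0.02 m/s and ((x of holes1 in the frame of pair0 between -0.01 and 0.014 m and y of holes1 in the frame of pair0 between -0.005 and 0.005 m and z of holes1 in the frame of pair0 between -0.0065 and 0.006 m) or (x of holes1 in the frame of pair1 between -0.01 and 0.014 m and y of holes1 in the frame of pair1 between -0.005 and 0.005 m and z of holes1 in the frame of pair1 between -0.0065 and 0.006 m) or (x of holes1 in the frame of pair2 between -0.01 and 0.014 m and y of holes1 in the frame of pair2 between -0.005 and 0.005 m and z of holes1 in the frame of pair2 between -0.0065 and 0.006 m) or (x of holes1 in the frame of pair3 between -0.01 and 0.014 m and y of holes1 in the frame of pair3 between -0.005 and 0.005 m and z of holes1 in the frame of pair3 between -0.0065 and 0.006 m)) and distance between each of holes1, holes2, holes3 and holes0 above 0.04 m and ((x of holes2 in the frame of pair0 between -0.01 and 0.014 m and y of holes2 in the frame of pair0 between -0.005 and 0.005 m and z of holes2 in the frame of pair0 between -0.0065 and 0.006 m) or (x of holes2 in the frame of pair1 between -0.01 and 0.014 m and y of holes2 in the frame of pair1 between -0.005 and 0.005 m and z of holes2 in the frame of pair1 between -0.0065 and 0.006 m) or (x of holes2 in the frame of pair2 between -0.01 and 0.014 m and y of holes2 in the frame of pair2 between -0.005 and 0.005 m and z of holes2 in the frame of pair2 between -0.0065 and 0.006 m) or (x of holes2 in the frame of pair3 between -0.01 and 0.014 m and y of holes2 in the frame of pair3 between -0.005 and 0.005 m and z of holes2 in the frame of pair3 between -0.0065 and 0.006 m)) and distance between each of holes2, holes3 and holes1 above 0.04 m and ((x of holes3 in the frame of pair0 between -0.01 and 0.014 m and y of holes3 in the frame of pair0 between -0.005 and 0.005 m and z of holes3 in the frame of pair0 between -0.0065 and 0.006 m) or (x of holes3 in the frame of pair1 between -0.01 and 0.014 m and y of holes3 in the frame of pair1 between -0.005 and 0.005 m and z of holes3 in the frame of pair1 between -0.0065 and 0.006 m) or (x of holes3 in the frame of pair2 between -0.01 and 0.014 m and y of holes3 in the frame of pair2 between -0.005 and 0.005 m and z of holes3 in the frame of pair2 between -0.0065 and 0.006 m) or (x of holes3 in the frame of pair3 between -0.01 and 0.014 m and y of holes3 in the frame of pair3 between -0.005 and 0.005 m and z of holes3 in the frame of pair3 between -0.0065 and 0.006 m)) and distance between holes3 and holes2 above 0.04 m and y of marker_top in the frame of arrow between -0.005 and 0.005 m and horizontal distance between die and coaster below 0.025 m and z of die in the frame of coaster between 0.012 and 0.0175 m); the robot touches nothing.
It fails at once if the pack of cards is moved more than 40 mm (distance of cards from where it was at the start of the episode above 0.04 m).
It fails at once if the jar is moved more than 40 mm (distance of jar from where it was at the start of the episode above 0.04 m).
It fails at once if the first loose peg is moved more than 40 mm (distance of peg0 from where it was at the start of the episode above 0.04 m).
It fails at once if the second loose peg is moved more than 40 mm (distance of peg1 from where it was at the start of the episode above 0.04 m).
Of paddle0, paddle1, paddle2, paddle3 only 3 to 4 are there at a start; the rules pass over those that are not, and their reading is None.
At some moment in a run one of die may be knocked a few centimetres aside while the robot is not near it.
It also fails if it takes over 208 s, if anything falls off the work surface, if the arm or the gripper's body presses on something with over 40 N, if the wrist force passes 120 N, or if a joint passes its speed limit or range.

## Robot

A 6-joint arm with a two-finger parallel gripper is mounted at the origin on the work surface. World frame = base frame: x ahead of the robot, y to its left, z up, the work surface at z = 0. Lengths are in m, angles in rad, forces in N, time in s.
With the tool pointing down it reaches from about 0.325 to 1 m from the base axis. Payload 5.1 kg.
Tool frame: the origin (TCP) lies at the very end of the fingers, on their centre line; the grasp point (between the pads) lies 19 mm behind it; z points along the fingers, y is the line along which they close (so a half turn about z gives the same grasp; the last joint's range is limited). The gripper opens to 85 mm and grips with 20 to 120 N. Pads are 22 mm wide; open, the fingers measure 114 mm over their backs; the gripper's body (76 mm by 85 mm) begins 54 mm behind the grasp point. The pads swing forward as they close: fully open they stand 13 mm farther back than shut.
Start: joints at [1.184, 0.124, 1.65, -0, 1.367, -0.083], TCP at [0.194, 0.62, 0.231] pointing down, gripper open.
Joint ranges: [-2.61, 2.61], [-1.02, 2.33], [0.03, 2.71], [-1.35, 4.49], [0.32, 2.68], [-2.91, 2.91]. Speed limits (rad/s): [2.57, 2.57, 3.14, 3.14, 3.14, 3.14].

## Interface

Orientations are given as a unit quaternion [x, y, z, w].
In Python, from rig import sensors, viewer, workorder gives the robot as it stands.
- The arm moves only by the tool drive_tool, never from a script. Its argument "targets" is a list that holds one entry, the list of rows, each a list of 6 numbers: the shift along the tool's x, y, z in m, then the turn, a rotation vector about the tool's x, y, z in degrees. A call has 1 to 10 rows; each row shifts and turns the commanded pose from where the row before left it, along the tool's axes as they then stand; what a row does not reach is not made up. A row lasts 1/8 s, in which the tool goes at most 62.5 mm and 10.7 degrees, less where a joint would pass 70% of its speed; a pose out of reach is approached as far as the arm can. A call with a gripper value outside its range is refused whole. "jaw" is the opening, from 0 (shut) to 1 (fully open), set as the call begins (left out, the last holds). The fingers move at their own pace and stop on an object; "newtons" is the grip in N (left out, the last holds). Time passes only in rows, so rows that do not move let the fingers close. It gives the time, the measured TCP pose, the force, the opening and the grip force at its end, in the units of the state.
- sensors.get_obs(): the state, without advancing time (a new reading comes with each control period).
- viewer.grab_frame(name): name is "scene" or "top" or "wrist"; returns a dict with "frame" (384x512x3 uint8, red, green, blue), "K" (3x3 intrinsics, pixels), "R" (3x3) and "t" (3): a world point X has camera coordinates R X + t. Camera axes: x right, y down, z forward; pixel columns grow to the right and rows downward; lengths in m; the calibration is good to about 2 mm. A picture is of the moment at which its call begins. There is no depth.
- workorder.job_done(): hands the job in; it is judged then, once.
The state is a dict: "time_s": time; "q": joint angles; "dq": joint speeds; "effort": joint torques, N m; "position": TCP position; "orientation": TCP orientation; "wrist_force": force on the tool from outside, world axes, zero at the start; "torque": the same for the moment, N m; "gripper_width": finger opening in m; "gripper_force": force on a finger pad.
Only numpy, scipy, OpenCV 4.12 (cv2) and the standard library are available. Lean on these libraries where they do the work, as an engineer would, in place of code of your own. Each camera call takes 0.05 s, during which the arm holds its last target. There are 200 camera calls.

## Working session

There is one attempt and no reset: what is moved stays moved. The work goes in short steps, Python scripts to look and compute and a tool call to move; the robot and the scene stay as the last step left them, time stands still between calls to the robot, and variables do not carry over. Pictures are saved under pics/ and viewed, at most 14 in all, crops included, and the job is handed in when it is done.

Besides the shell and the picture viewer there is one more tool, called after ">>>" as name(argument=value, ...), one argument or row to a line, values as JSON. drive_tool: Moves the arm, as the interface text tells. Its arguments: {"type":"object","properties":{"targets":{"type":"array"},"jaw":{"type":"number"},"newtons":{"type":"number"}},"required":["targets"]}

```bash
mkdir -p pics; cat > h.py <<'E'
import numpy as np, cv2
from rig import sensors, viewer, workorder
def grab(n,save=None):
    d=viewer.grab_frame(n)
    if save: cv2.imwrite('pics/'+save+'.png',d['frame'][:,:,::-1])
    return d
def ray(d,u,v,z):
    K,R,t=[np.array(d[k]) for k in('K','R','t')]
    c=-R.T@t; r=R.T@np.linalg.inv(K)@np.array([u,v,1.]); return c+r*(z-c[2])/r[2]
def proj(d,X):
    K,R,t=[np.array(d[k]) for k in('K','R','t')]
    p=K@(R@np.array(X)+t); return p[:2]/p[2]
E
python3 - <<'E'
from h import *
o=sensors.get_obs(); print({k:np.round(v,3) for k,v in o.items()})
for n in('scene','top','wrist'):
    d=grab(n); np.save(n+'.npy',d,allow_pickle=True)
    cv2.imwrite('pics/%s0.png'%n,cv2.resize(d['frame'][:,:,::-1],(800,600),interpolation=cv2.INTER_CUBIC))
    print(n,np.round(-np.array(d['R']).T@d['t'],3),np.round(d['K'],1).tolist(),np.round(d['R'],2).tolist())
E
```

```text
{'time_s': np.float64(0.0), 'q': array([ 1.184,  0.125,  1.652,  0.   ,  1.367, -0.083]), 'dq': array([ 0.   , -0.001, -0.001, -0.   , -0.001,  0.002]), 'effort': array([ 0.0000e+00, -4.2362e+01, -3.6545e+01, -0.0000e+00,  7.0000e-03,
        0.0000e+00]), 'position': array([0.194, 0.62 , 0.23 ]), 'orientation': array([ 0.151,  0.988, -0.001, -0.   ]), 'wrist_force': array([ 0.573, -0.628, -0.622]), 'torque': array([ 0.004, -0.002,  0.032]), 'gripper_force': np.float64(0.0), 'gripper_width': np.float64(0.085)}
scene [ 1.542 -0.426  0.782] [[436.6, 0.0, 251.6], [0.0, 436.6, 187.5], [0.0, 0.0, 1.0]] [[0.37, 0.93, 0.01], [0.51, -0.19, -0.84], [-0.78, 0.31, -0.55]]
top [ 0.494 -0.038  1.11 ] [[427.2, 0.0, 257.2], [0.0, 427.2, 193.4], [0.0, 0.0, 1.0]] [[0.02, -1.0, 0.01], [-1.0, -0.02, -0.07], [0.07, -0.01, -1.0]]
wrist [0.121 0.642 0.373] [[314.8, 0.0, 256.2], [0.0, 314.8, 193.2], [0.0, 0.0, 1.0]] [[0.3, 0.95, -0.0], [0.91, -0.29, 0.3], [0.28, -0.09, -0.95]]
```

View pics/top0.png

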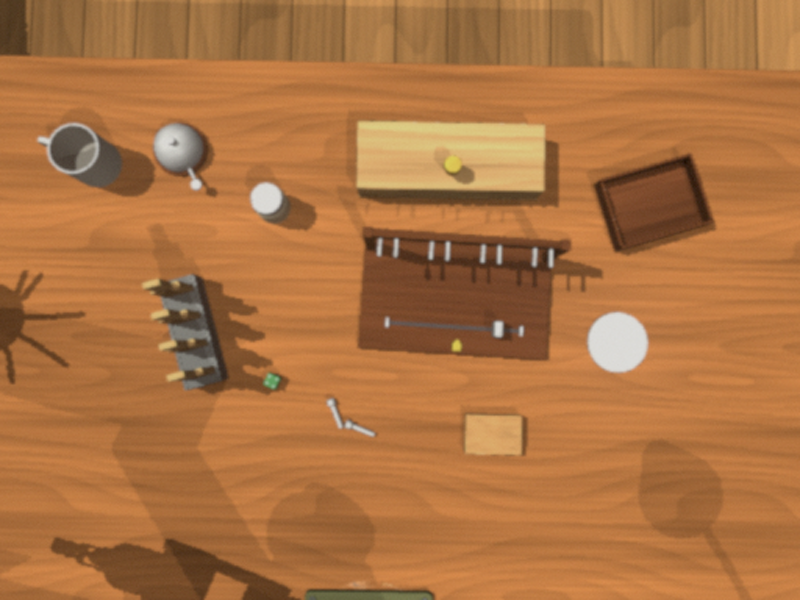

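View pics/scene0.png

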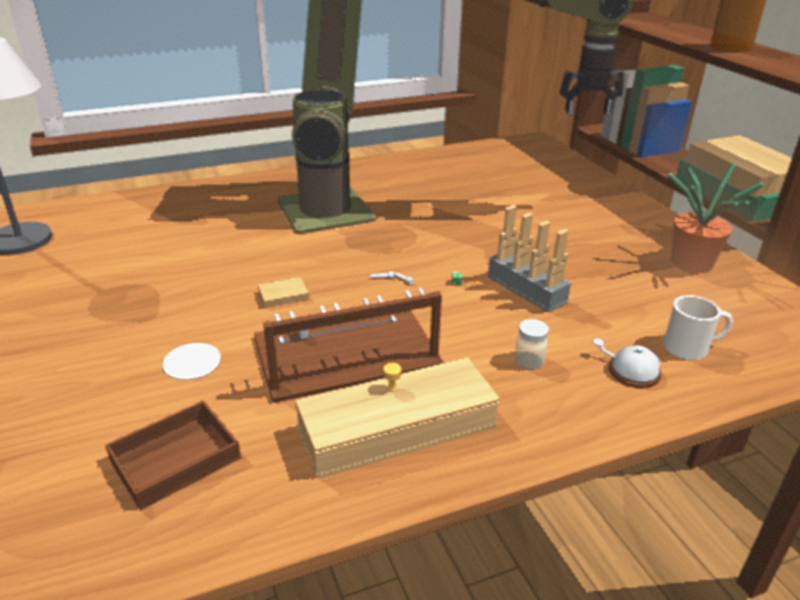

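The top view shows four paddles in the rack near (190,330) and the stand near (455,300). The marker is at (499,330), the arrow at (457,345), the coaster at (618,342), the die at (272,381), the pegs at (350,420) and the jar at (268,200). Next I'll get metric positions from colour masks.

```bash
python3 - <<'E'
from h import *
d=np.load('top.npy',allow_pickle=True).item(); f=d['frame']; hsv=cv2.cvtColor(f,cv2.COLOR_RGB2HSV)
def blobs(name,lo,hi,box,z,amin=6):
    m=cv2.inRange(hsv,lo,hi); k=np.zeros_like(m); x0,y0,x1,y1=[int(b*.64) for b in box]; k[y0:y1,x0:x1]=255; m&=k
    n,l,s,c=cv2.connectedComponentsWithStats(m)
    for i in range(1,n):
        if s[i,4]>=amin:
            p=np.column_stack(np.where(l==i))[:,::-1].astype(np.float32); r=cv2.minAreaRect(p)
            print(name,np.round(c[i],1),s[i].tolist(),'world',np.round(ray(d,*c[i],z),4)[:2],'box',[np.round(ray(d,*q,z)[:2],3).tolist() for q in cv2.boxPoints(r)] if s[i,4]>60 else '')
blobs('coaster',(0,0,150),(180,60,255),(570,300,670,390),.004)
blobs('die',(40,80,40),(85,255,255),(250,360,300,400),.022)
blobs('arrow',(20,120,120),(35,255,255),(440,330,475,360),.018)
blobs('marker',(0,0,120),(180,70,255),(480,310,512,345),.048)
blobs('track',(0,0,120),(180,70,255),(375,310,480,345),.02,2)
blobs('pins',(0,0,130),(180,80,255),(365,225,570,275),.138)
blobs('rack',(85,20,30),(130,255,140),(140,260,240,400),.05)
blobs('tabs',(15,60,150),(28,200,255),(135,270,220,390),.168)
E
python3 - <<'E'
from h import *
d=np.load('top.npy',allow_pickle=True).item(); f=d['frame'][:,:,::-1]
a=cv2.resize(f[165:260,80:160],None,fx=6,fy=6,interpolation=cv2.INTER_CUBIC)
cv2.imwrite('pics/rackc.png',a)
E
```

```text
coaster [394.8 218.6] [376, 200, 39, 38, 1164] world [ 0.5095 -0.4041] box [[0.557, -0.356], [0.559, -0.455], [0.463, -0.454], [0.461, -0.355]]
die [173.7 243.9] [169, 240, 10, 9, 44] world [0.4363 0.1623] box 
arrow [291.9 220.8] [289, 217, 7, 8, 47] world [ 0.4995 -0.1363] box 
marker [318.4 210. ] [315, 205, 7, 11, 66] world [ 0.5273 -0.1992] box [[0.539, -0.191], [0.54, -0.206], [0.515, -0.206], [0.515, -0.191]]
track [247.4 205.9] [246, 203, 4, 7, 23] world [ 0.5355 -0.0222] box 
pins [242.3 157.8] [241, 153, 4, 11, 35] world [ 0.6411 -0.0102] box 
pins [253.  158.2] [252, 153, 4, 12, 35] world [ 0.6406 -0.0347] box 
pins [275.5 159.9] [274, 155, 4, 11, 41] world [ 0.6375 -0.0863] box 
pins [286.1 160.1] [285, 154, 4, 13, 38] world [ 0.6376 -0.1106] box 
pins [308.5 161.9] [307, 157, 4, 11, 39] world [ 0.6343 -0.1622] box 
pins [319.2 162.4] [318, 157, 4, 12, 39] world [ 0.6334 -0.1868] box 
pins [341.6 164. ] [340, 159, 4, 12, 40] world [ 0.6306 -0.2382] box 
pins [352.2 165.1] [351, 159, 4, 12, 37] world [ 0.6286 -0.2624] box 
tabs [ 95.8 181.1] [90, 178, 12, 8, 59] world [0.5791 0.3109] box 
tabs [111.9 180.4] [110, 179, 5, 4, 16] world [0.5811 0.2756] box 
tabs [ 96.9 187.1] [96, 186, 3, 3, 8] world [0.5658 0.3081] box 
tabs [101.3 200.7] [96, 197, 12, 8, 60] world [0.536  0.2972] box 
tabs [117. 199.] [115, 198, 5, 3, 11] world [0.5403 0.2629] box 
tabs [106.2 220.5] [101, 217, 12, 8, 66] world [0.4927 0.2848] box [[0.495, 0.298], [0.502, 0.274], [0.489, 0.27], [0.482, 0.294]]
tabs [122.1 217.9] [121, 217, 3, 3, 8] world [0.499  0.2501] box 
tabs [126.9 236.1] [125, 235, 4, 3, 9] world [0.4594 0.2382] box 
tabs [111.4 240.3] [106, 237, 12, 8, 64] world [0.4497 0.2717] box [[0.451, 0.286], [0.459, 0.261], [0.448, 0.257], [0.44, 0.282]]
```

View pics/rackc.png

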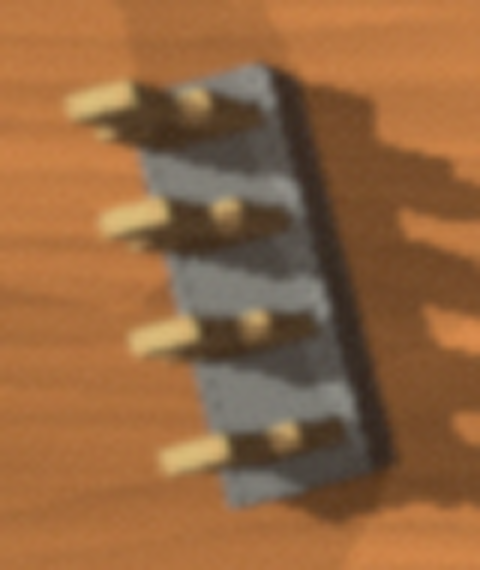

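```bash
cat >> h.py <<'E'
from scipy.spatial.transform import Rotation as Ro
def plan(P,yaw=None):
    "total shift in the current tool axes to P, and the turn about tool z (deg) to bring tool y to world angle yaw (mod 180)"
    o=sensors.get_obs(); R=Ro.from_quat(o['orientation']).as_matrix(); y=np.degrees(np.arctan2(R[1,1],R[0,1]))
    s=R.T@(np.array(P)-o['position'])
    print('t',round(float(o['time_s']),2),'pos',np.round(o['position'],4),'yaw',round(y,2),'tilt z',np.round(R[:,2],3),'shift',np.round(s,4),'turn',None if yaw is None else round(-((yaw-y+90)%180-90),2))
E
echo
```

>>> drive_tool(
  targets=[
    [[-0.0387,-0.0283,0,0,0,0],[-0.0387,-0.0283,0,0,0,0],[-0.0387,-0.0283,0,0,0,0],[-0.0387,-0.0283,0,0,0,0],[-0.0387,-0.0283,0,0,0,0],[-0.0387,-0.0283,0,0,0,0],[-0.0387,-0.0283,0,0,0,0],[-0.0387,-0.0283,0,0,0,0],[-0.0387,-0.0283,0,0,0,0],[0,0,0,0,0,0]],
  ],
  jaw=0.6,
)

```text
time_s: 1.4
position: [0.4518, 0.2708, 0.231]
orientation: [0.154, 0.988, -0.0, -0.0]
wrist_force: [-0.4, -0.2, -0.1]
gripper_width: 0.0514
gripper_force: 0.0
```

>>> drive_tool(
  targets=[
    [[0,0,0,0,0,-8.6],[0,0,0,0,0,-8.6],[0,0,0,0,0,-8.6],[0,0,0,0,0,-8.5],[0,0,0,0,0,0],[0,0,0,0,0,0]],
  ],
)

```text
time_s: 2.15
position: [0.4502, 0.2734, 0.2312]
orientation: [-0.146, 0.989, 0.0, -0.0]
wrist_force: [0.0, 1.2, 0.1]
gripper_width: 0.0511
gripper_force: 0.0
```

```bash
python3 - <<'E'
from h import *
plan((.4497,.2717,.15),106.9)
d=grab('wrist'); np.save('w1.npy',d,allow_pickle=True)
f=d['frame'][:,:,::-1].copy()
for i in range(4):
    p=np.array((.4497,.2717,.168))+i*np.array((.0431,.0131,0)); print(np.round(proj(d,p),1))
cv2.imwrite('pics/w1.png',cv2.resize(f,(800,600),interpolation=cv2.INTER_CUBIC))
E
```

```text
t 2.15 pos [0.4502 0.2734 0.2312] yaw 106.82 tilt z [-0.  0. -1.] shift [ 0.001  -0.0015  0.0812] turn -0.08
[254.7 209. ]
[254.9 266.4]
[255.1 317.6]
[255.4 363.4]
```

View pics/w1.png

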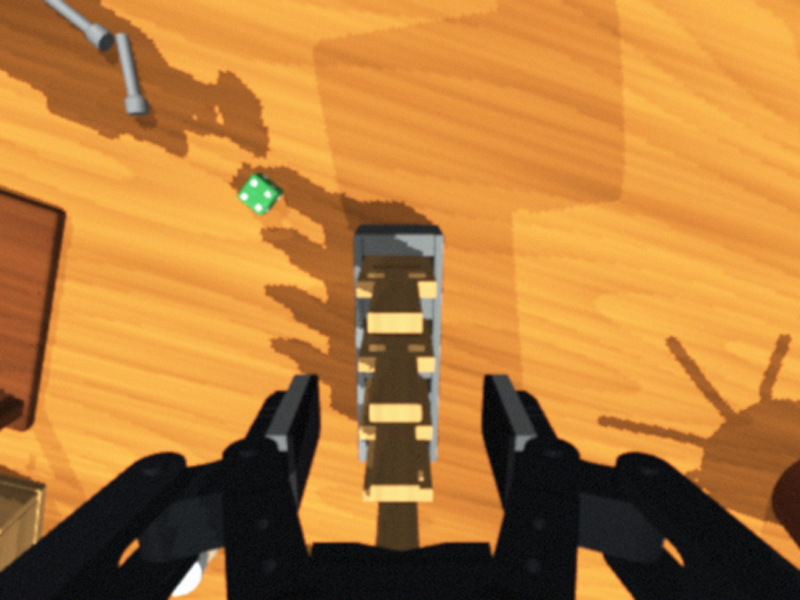

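The three visible tab tops are at (395,322), (403,412) and (398,492), within about 1–2 mm of prediction, so I'll grasp the nearest paddle.

>>> drive_tool(
  targets=[
    [[0.002,-0.0005,0.018,0,0,0],[0,0,0.018,0,0,0],[0,0,0.018,0,0,0],[0,0,0.018,0,0,0],[0,0,0.018,0,0,0],[0,0,0.018,0,0,0],[0,0,0,0,0,0],[0,0,0,0,0,0]],
  ],
)

```text
time_s: 3.2
position: [0.4493, 0.2721, 0.1238]
orientation: [-0.147, 0.989, 0.0, 0.0]
wrist_force: [0.3, -0.5, 0.6]
gripper_width: 0.051
gripper_force: 0.0
```

>>> drive_tool(
  targets=[
    [[0,0,0,0,0,0],[0,0,0,0,0,0],[0,0,0,0,0,0],[0,0,0,0,0,0],[0,0,0,0,0,0],[0,0,0,0,0,0]],
  ],
  jaw=0.0,
  newtons=40,
)

```text
time_s: 3.95
position: [0.4495, 0.2723, 0.1243]
orientation: [-0.147, 0.989, 0.0, 0.001]
wrist_force: [0.4, 0.1, 4.2]
gripper_width: 0.0236
gripper_force: 41.3
```

>>> drive_tool(
  targets=[
    [[0,0,-0.005,0,0,0],[0,0,-0.01,0,0,0],[0,0,-0.015,0,0,0],[0,0,-0.015,0,0,0],[0,0,-0.015,0,0,0],[0,0,-0.01,0,0,5],[0,0,0,0,0,5],[0,0,0,0,0,5],[0,0,0,0,0,4.6],[0,0,0,0,0,0]],
  ],
)

```text
time_s: 5.2
position: [0.4489, 0.272, 0.1941]
orientation: [0.023, 1.0, 0.0, 0.0]
wrist_force: [0.7, -0.1, -0.7]
gripper_width: 0.0231
gripper_force: 40.7
```

```bash
python3 - <<'E'
from h import *
O=np.array((.6554,-.1374)); a=np.radians(-2.84)
def S(x,y): return O+np.array((x*np.cos(a)-y*np.sin(a),x*np.sin(a)+y*np.cos(a)))
for n,y in(('pair0',-.114),('pair1',-.038),('pair2',.038),('pair3',.114)): print(n,np.round(S(-.06,y),4),np.round(S(-.018,y),4))
plan((*S(-.06,-.114),.173),87.2); print(sensors.get_obs()['gripper_width'])
d=grab('wrist'); cv2.imwrite('pics/w2.png',cv2.resize(d['frame'][:,:,::-1],(800,600)))
E
```

```text
pair0 [ 0.5898 -0.2483] [ 0.6318 -0.2504]
pair1 [ 0.5936 -0.1724] [ 0.6355 -0.1745]
pair2 [ 0.5974 -0.0965] [ 0.6393 -0.0986]
pair3 [ 0.6011 -0.0206] [ 0.6431 -0.0226]
t 5.2 pos [0.4489 0.272  0.1941] yaw 87.35 tilt z [ 0.  0. -1.] shift [-0.1648 -0.5132  0.021 ] turn 0.15
0.023141574727240447
```

View pics/w2.png

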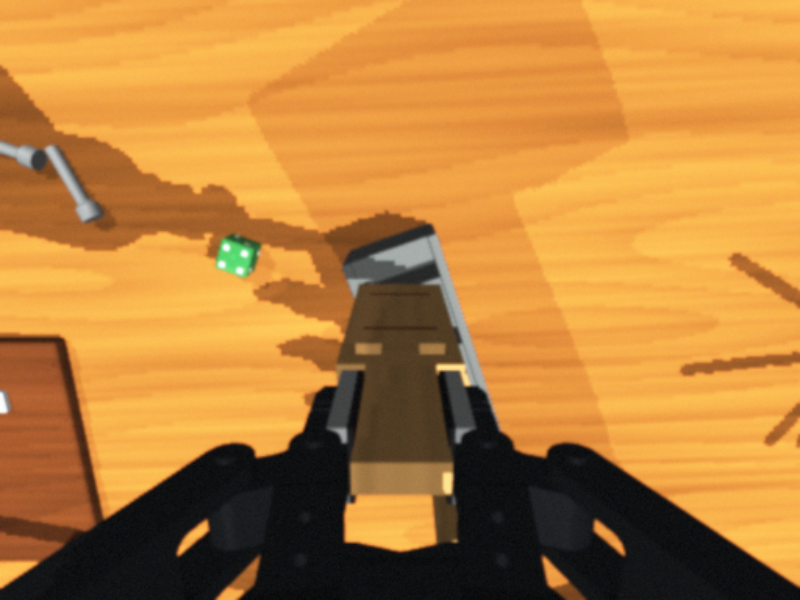

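The paddle is held with its holes centred at (400,349), in line with the camera centre. Next I'll carry it to a spot in front of pair 0.

>>> drive_tool(
  targets=[
    [[-0.0165,-0.0513,0,0,0,0],[-0.0165,-0.0513,0,0,0,0],[-0.0165,-0.0513,0,0,0,0],[-0.0165,-0.0513,0,0,0,0],[-0.0165,-0.0513,0,0,0,0],[-0.0165,-0.0513,0,0,0,0],[-0.0165,-0.0513,0,0,0,0],[-0.0165,-0.0513,0,0,0,0],[-0.0165,-0.0513,0,0,0,0],[-0.0165,-0.0513,0,0,0,0]],
  ],
)

```text
time_s: 6.5
position: [0.5898, -0.2501, 0.1937]
orientation: [0.023, 1.0, 0.0, 0.0]
wrist_force: [0.3, 0.3, 0.4]
gripper_width: 0.0231
gripper_force: 40.7
```

>>> drive_tool(
  targets=[
    [[0,0,0,0,0,0.1],[0,0,0.01,0,0,0],[0,0,0.01,0,0,0],[0,0,0.01,0,0,0],[0,0,0,0,0,0],[0,0,0,0,0,0]],
  ],
)

```text
time_s: 7.25
position: [0.5896, -0.248, 0.1635]
orientation: [0.024, 1.0, -0.0, 0.0]
wrist_force: [-0.1, -0.4, 0.4]
gripper_width: 0.0233
gripper_force: 40.7
```

```bash
python3 - <<'E'
from h import *
O=np.array((.6554,-.1374)); a=np.radians(-2.84)
def S(x,y): return O+np.array((x*np.cos(a)-y*np.sin(a),x*np.sin(a)+y*np.cos(a)))
plan((*S(-.06,-.114),.1641),87.2)
d=grab('wrist'); np.save('w3.npy',d,allow_pickle=True)
for y in(-.126,-.102,-.050,-.026,.026):
    print(y,'tip',np.round(proj(d,(*S(-.034,y),.1385))*1.5625),'root',np.round(proj(d,(*S(-.006,y),.1355))*1.5625))
cv2.imwrite('pics/w3.png',cv2.resize(d['frame'][:,:,::-1],(800,600),interpolation=cv2.INTER_CUBIC))
E
```

```text
t 7.25 pos [ 0.5896 -0.248   0.1635] yaw 87.23 tilt z [ 0. -0. -1.] shift [-0.0003 -0.0003 -0.0006] turn 0.03
-0.126 tip [370. 426.] root [372. 482.]
-0.102 tip [432. 426.] root [430. 482.]
-0.05 tip [566. 426.] root [557. 482.]
-0.026 tip [628. 426.] root [616. 482.]
0.026 tip [763. 426.] root [743. 483.]
```

View pics/w3.png

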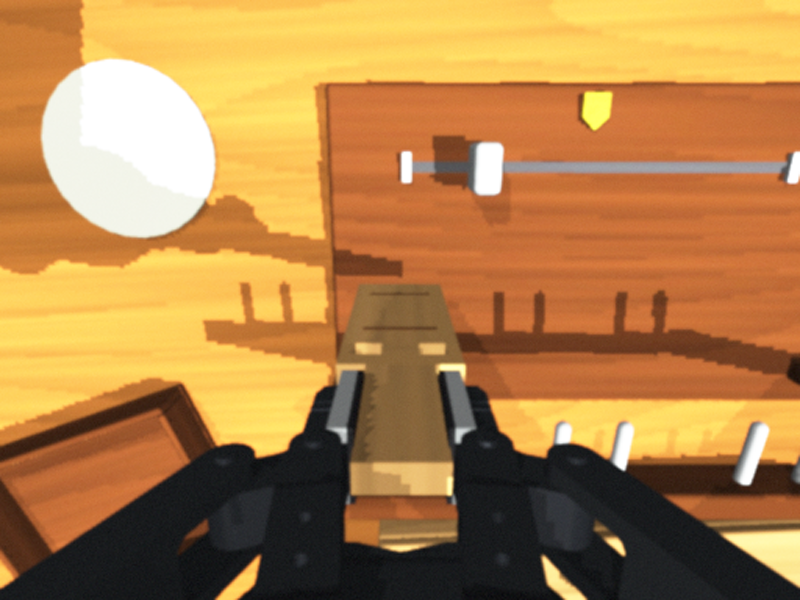

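Visible pin tips are at (565,425), (627,425) and (762,425), matching prediction within 1 px. I'll insert the paddle.

>>> drive_tool(
  targets=[
    [[-0.006,0,-0.0003,0,0,0],[-0.006,0,0,0,0,0],[-0.006,0,0,0,0,0],[-0.005,0,0,0,0,0],[-0.005,0,0.0004,0,0,0],[-0.005,0,0.0005,0,0,0],[-0.005,0,0.0005,0,0,0],[-0.004,0,0.0005,0,0,0],[0,0,0,0,0,0],[0,0,0,0,0,0]],
  ],
)

```text
time_s: 8.55
position: [0.6313, -0.2503, 0.1617]
orientation: [0.024, 1.0, 0.0, -0.0]
wrist_force: [0.0, -0.3, -0.7]
gripper_width: 0.0235
gripper_force: 40.7
```

```bash
python3 - <<'E'
from h import *
plan((.6318,-.2504,.1603),87.2)
d=grab('wrist'); np.save('w4.npy',d,allow_pickle=True)
cv2.imwrite('pics/w4.png',cv2.resize(d['frame'][:,:,::-1],(800,600),interpolation=cv2.INTER_CUBIC)[150:600,150:800])
E
```

```text
t 8.55 pos [ 0.6313 -0.2503  0.1617] yaw 87.2 tilt z [-0.  0. -1.] shift [-0.0005 -0.0001  0.0014] turn -0.0
```

View pics/w4.png

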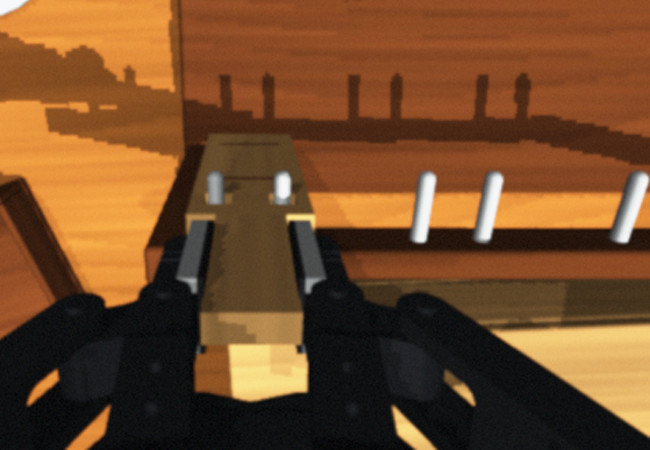

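Both pins show through the holes at (215,188) and (283,188). I'll release this one and go back for paddle 2.

>>> drive_tool(
  targets=[
    [[0,0,0.0013,0,0,0],[0,0,0,0,0,0]],
  ],
)

```text
time_s: 8.85
position: [0.6313, -0.2504, 0.1604]
orientation: [0.025, 1.0, -0.0, 0.0]
wrist_force: [-0.8, 0.7, -0.9]
gripper_width: 0.0232
gripper_force: 40.7
```

>>> drive_tool(
  targets=[
    [[0,0,0,0,0,0],[0,0,0,0,0,0],[0,0,0,0,0,0],[0,0,0,0,0,0],[0,0,-0.01,0,0,0],[0,0,-0.02,0,0,0],[0,0,-0.02,0,0,0],[0,0,-0.02,0,0,0],[0,0,-0.006,0,0,0]],
  ],
  jaw=0.55,
)

```text
time_s: 9.98
position: [0.6324, -0.2508, 0.2398]
orientation: [0.024, 1.0, -0.001, 0.002]
wrist_force: [0.6, -0.1, 0.0]
gripper_width: 0.047
gripper_force: 0.0
```

```bash
python3 - <<'E'
from h import *
plan((.4924,.2852,.236),106.9)
d=grab('wrist'); cv2.imwrite('pics/w5.png',cv2.resize(d['frame'][:,:,::-1],(600,450),interpolation=cv2.INTER_CUBIC))
E
```

```text
t 9.97 pos [ 0.6324 -0.2508  0.2398] yaw 87.2 tilt z [ 0.004 -0.002 -1.   ] shift [0.166  0.5285 0.0022] turn -19.7
```

View pics/w5.png

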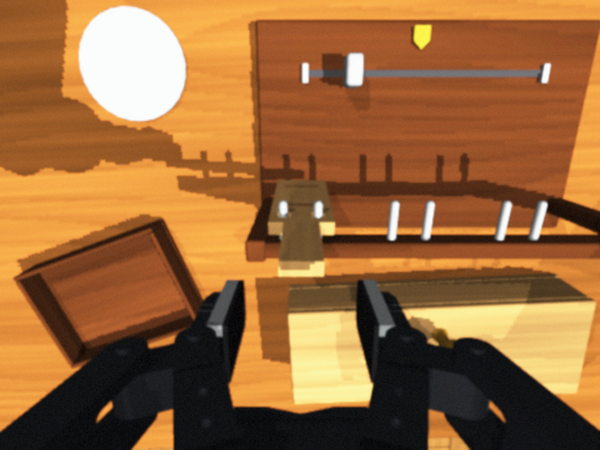

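The first paddle hangs with both pins through it at (283,209) and (319,209). On to the second.

>>> drive_tool(
  targets=[
    [[0.0165,0.0528,0,0,0,0],[0.0165,0.0528,0,0,0,0],[0.0165,0.0528,0,0,0,0],[0.0165,0.0528,0,0,0,0],[0.0165,0.0528,0,0,0,0],[0.0165,0.0528,0,0,0,0],[0.0165,0.0528,0,0,0,0],[0.0165,0.0528,0,0,0,0],[0.0165,0.0528,0,0,0,0],[0.0165,0.0528,0,0,0,0]],
  ],
)

```text
time_s: 11.28
position: [0.4914, 0.2866, 0.2358]
orientation: [0.024, 1.0, -0.0, -0.0]
wrist_force: [1.0, -1.0, 0.5]
gripper_width: 0.047
gripper_force: 0.0
```

>>> drive_tool(
  targets=[
    [[0,0,0,0,0,-6.7],[0,0,0,0,0,-6.5],[0,0,0,0,0,-6.5],[0,0,0,0,0,0],[0,0,0,0,0,0]],
  ],
)

```text
time_s: 11.9
position: [0.4923, 0.285, 0.236]
orientation: [-0.146, 0.989, -0.0, -0.0]
wrist_force: [1.0, -0.1, -1.0]
gripper_width: 0.047
gripper_force: 0.0
```

```bash
python3 - <<'E'
from h import *
plan((.4924,.2852,.124),106.9)
E
```

```text
t 11.9 pos [0.4923 0.285  0.236 ] yaw 106.8 tilt z [-0.001 -0.    -1.   ] shift [-0.0003  0.0002  0.112 ] turn -0.1
```

>>> drive_tool(
  targets=[
    [[0,0.001,0.02,0,0,0],[0,0,0.02,0,0,0],[0,0,0.02,0,0,0],[0,0,0.02,0,0,0],[0,0,0.016,0,0,0],[0,0,0.016,0,0,0],[0,0,0,0,0,0],[0,0,0,0,0,0]],
  ],
)

```text
time_s: 12.9
position: [0.4926, 0.2863, 0.125]
orientation: [-0.147, 0.989, 0.0, 0.001]
wrist_force: [0.0, 0.7, 0.3]
gripper_width: 0.0468
gripper_force: 0.0
```

>>> drive_tool(
  targets=[
    [[0,0,0,0,0,0],[0,0,0,0,0,0],[0,0,0,0,0,0],[0,0,0,0,0,0],[0,0,0,0,0,0],[0,0,0,0,0,0]],
  ],
  jaw=0.0,
)

```text
time_s: 13.65
position: [0.4927, 0.2863, 0.1253]
orientation: [-0.147, 0.989, 0.0, 0.001]
wrist_force: [0.5, 0.1, 4.5]
gripper_width: 0.0237
gripper_force: 42.7
```

>>> drive_tool(
  targets=[
    [[0,0,-0.005,0,0,0],[0,0,-0.01,0,0,0],[0,0,-0.015,0,0,0],[0,0,-0.015,0,0,0],[0,0,-0.015,0,0,0],[0,0,-0.01,0,0,5],[0,0,0,0,0,5],[0,0,0,0,0,5],[0,0,0,0,0,4.6],[0,0,0,0,0,0]],
  ],
)

```text
time_s: 14.9
position: [0.4922, 0.2861, 0.1952]
orientation: [0.023, 1.0, 0.0, 0.0]
wrist_force: [0.3, -0.2, -1.4]
gripper_width: 0.0233
gripper_force: 42.1
```

>>> drive_tool(
  targets=[
    [[-0.0123,-0.0453,0,0,0,0],[-0.0123,-0.0453,0,0,0,0],[-0.0123,-0.0453,0,0,0,0],[-0.0123,-0.0453,0,0,0,0],[-0.0123,-0.0453,0,0,0,0],[-0.0123,-0.0453,0,0,0,0],[-0.0123,-0.0453,0,0,0,0],[-0.0123,-0.0453,0,0,0,0],[-0.0123,-0.0453,0,0,0,0],[-0.0123,-0.0453,0,0,0,0]],
  ],
)

```text
time_s: 16.15
position: [0.5939, -0.1738, 0.195]
orientation: [0.023, 1.0, 0.0, 0.0]
wrist_force: [0.4, -0.1, -0.6]
gripper_width: 0.0231
gripper_force: 42.1
```

>>> drive_tool(
  targets=[
    [[0,0,0.01,0,0,0],[0,0,0.01,0,0,0],[0,0,0.01,0,0,0],[0,0,0,0,0,0],[0,0,0,0,0,0]],
  ],
)

```text
time_s: 16.77
position: [0.5937, -0.1716, 0.1646]
orientation: [0.023, 1.0, -0.0, 0.0]
wrist_force: [-0.4, 0.3, -0.2]
gripper_width: 0.023
gripper_force: 42.1
```

```bash
cat >> h.py <<'E'
O=np.array((.6554,-.1374)); a=np.radians(-2.84)
def S(x,y): return O+np.array((x*np.cos(a)-y*np.sin(a),x*np.sin(a)+y*np.cos(a)))
def holes(d):
    "bright pixels inside the paddle's hole rows: x centres (800 px scale)"
    f=cv2.cvtColor(d['frame'],cv2.COLOR_RGB2GRAY)[218:229,222:292].mean(0); return np.round(f).astype(int)
E
python3 - <<'E'
from h import *
plan((*S(-.06,-.038),.1638),87.2)
d=grab('wrist'); print(holes(d)); print(holes(np.load('w3.npy',allow_pickle=True).item()))
E
```

```text
t 16.77 pos [ 0.5937 -0.1716  0.1646] yaw 87.36 tilt z [ 0. -0. -1.] shift [ 0.0001 -0.0008  0.0008] turn 0.16
[112 113 111 110 112 133 156 163 164 165 169 174 173 168 165 164 163 162
 161 160 159 148 129 114 110 110 110 110 110 110 110 110 110 110 110 110
 110 110 111 111 110 111 110 110 112 122 139 151 156 158 160 161 162 166
 167 167 167 167 167 166 166 163 148 119 109 111 112 112 112 112]
[108 108 107 106 111 135 160 168 171 175 177 176 171 166 162 160 157 156
 156 157 155 145 123 109 105 105 106 105 105 105 105 105 104 105 105 105
 106 106 106 106 106 106 106 106 106 113 128 144 152 160 161 163 164 164
 165 165 165 165 165 165 164 162 147 118 105 106 106 107 106 106]
```

Hole pixels match the first paddle's, so I'll insert it.

>>> drive_tool(
  targets=[
    [[-0.006,-0.0008,-0.0003,0,0,0.15],[-0.006,0,0,0,0,0],[-0.006,0,0,0,0,0],[-0.005,0,0,0,0,0],[-0.005,0,0.0004,0,0,0],[-0.005,0,0.0005,0,0,0],[-0.005,0,0.0005,0,0,0],[-0.004,0,0.0005,0,0,0],[0,0,0,0,0,0],[0,0,0,0,0,0]],
  ],
)

```text
time_s: 18.08
position: [0.6354, -0.1751, 0.1628]
orientation: [0.025, 1.0, 0.0, -0.0]
wrist_force: [-0.4, 0.4, 0.1]
gripper_width: 0.0235
gripper_force: 42.1
```

```bash
cat >> h.py <<'E'
def pinpx(d):
    "bright grey blobs (pins) near the held paddle"
    h=cv2.cvtColor(d['frame'],cv2.COLOR_RGB2HSV); m=cv2.inRange(h,(0,0,130),(180,60,255)); m[:,:210]=0; m[:,300:]=0; m[:195]=0; m[240:]=0
    n,l,s,c=cv2.connectedComponentsWithStats(m); return [(np.round(c[i],1).tolist(),int(s[i,4])) for i in range(1,n) if s[i,4]>10]
E
python3 - <<'E'
from h import *
plan((*S(-.018,-.038),.1616),87.2)
d=grab('wrist','w6'); print(pinpx(d)); print(pinpx(np.load('w4.npy',allow_pickle=True).item()))
E
```

```text
t 18.07 pos [ 0.6354 -0.1751  0.1628] yaw 87.14 tilt z [-0.  0. -1.] shift [-0.0001  0.0007  0.0012] turn -0.06
[([234.8, 214.5], 195), ([277.5, 214.1], 220), ([288.0, 233.9], 45)]
[([232.9, 216.7], 126), ([276.4, 215.8], 179)]
```

>>> drive_tool(
  targets=[
    [[0,0.0006,0.0013,0,0,0],[0,0,0,0,0,0]],
  ],
)

```text
time_s: 18.38
position: [0.6355, -0.1745, 0.1614]
orientation: [0.025, 1.0, 0.0, -0.0]
wrist_force: [-0.3, 0.9, 0.3]
gripper_width: 0.0235
gripper_force: 42.1
```

>>> drive_tool(
  targets=[
    [[0,0,0,0,0,0],[0,0,0,0,0,0],[0,0,0,0,0,0],[0,0,0,0,0,0],[0,0,-0.01,0,0,0],[0,0,-0.02,0,0,0],[0,0,-0.02,0,0,0],[0,0,-0.02,0,0,0],[0,0,-0.006,0,0,0],[0,0,0,0,0,0]],
  ],
  jaw=0.55,
)

```text
time_s: 19.62
position: [0.6358, -0.1746, 0.2383]
orientation: [0.025, 1.0, -0.0, 0.001]
wrist_force: [-0.4, 0.4, -0.1]
gripper_width: 0.0467
gripper_force: 0.0
```

>>> drive_tool(
  targets=[
    [[0.0123,0.0468,0,0,0,0],[0.0123,0.0468,0,0,0,0],[0.0123,0.0468,0,0,0,0],[0.0123,0.0468,0,0,0,0],[0.0123,0.0468,0,0,0,0],[0.0123,0.0468,0,0,0,0],[0.0123,0.0468,0,0,0,0],[0.0123,0.0468,0,0,0,0],[0.0123,0.0468,0,0,0,0],[0.0123,0.0468,0,0,0,0]],
  ],
)

```text
time_s: 20.88
position: [0.535, 0.3003, 0.2361]
orientation: [0.025, 1.0, -0.0, -0.001]
wrist_force: [1.0, 0.3, -0.3]
gripper_width: 0.0467
gripper_force: 0.0
```

>>> drive_tool(
  targets=[
    [[0,0,0,0,0,-6.7],[0,0,0,0,0,-6.5],[0,0,0,0,0,-6.5],[0,0,0,0,0,0],[0,0,0,0,0,0]],
  ],
)

```text
time_s: 21.5
position: [0.5358, 0.2988, 0.2367]
orientation: [-0.146, 0.989, -0.0, -0.001]
wrist_force: [-0.3, -0.4, 0.4]
gripper_width: 0.0467
gripper_force: 0.0
```

```bash
python3 - <<'E'
from h import *
plan((.5355,.2983,.124),106.9)
d=grab('wrist'); a=cv2.resize(d['frame'][:,:,::-1],(400,300),interpolation=cv2.INTER_AREA)
b=grab('top')['frame'][140:260,60:410,::-1]
b=cv2.resize(b,(800,274),interpolation=cv2.INTER_CUBIC); c=np.zeros((574,800,3),np.uint8); c[:300,:400]=a; c[300:]=b; cv2.imwrite('pics/m7.png',c)
E
```

```text
t 21.5 pos [0.5358 0.2988 0.2367] yaw 106.75 tilt z [-0.001 -0.001 -1.   ] shift [ 0.0003 -0.0004  0.1127] turn -0.15
```

View pics/m7.png

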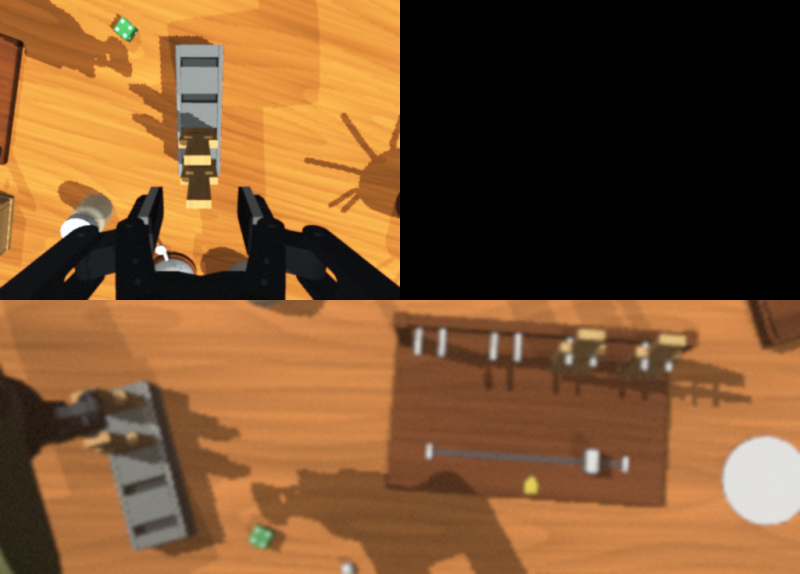

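Two paddles hang on the right-hand pairs and two remain in the rack, with the third centred between the fingers. On to paddle 3.

>>> drive_tool(
  targets=[
    [[0,0,0.02,0,0,0],[0,0,0.02,0,0,0],[0,0,0.02,0,0,0],[0,0,0.02,0,0,0],[0,0,0.017,0,0,0],[0,0,0.016,0,0,0],[0,0,0,0,0,0],[0,0,0,0,0,0]],
  ],
)

```text
time_s: 22.6
position: [0.5365, 0.2992, 0.1252]
orientation: [-0.146, 0.989, 0.0, 0.001]
wrist_force: [-0.4, 0.6, -0.1]
gripper_width: 0.0471
gripper_force: 0.0
```

>>> drive_tool(
  targets=[
    [[0,0,0,0,0,0],[0,0,0,0,0,0],[0,0,0,0,0,0],[0,0,0,0,0,0],[0,0,0,0,0,0],[0,0,0,0,0,0]],
  ],
  jaw=0.0,
)

```text
time_s: 23.35
position: [0.5366, 0.2992, 0.1255]
orientation: [-0.146, 0.989, 0.0, 0.001]
wrist_force: [0.7, -0.8, 4.9]
gripper_width: 0.0234
gripper_force: 42.8
```

>>> drive_tool(
  targets=[
    [[0,0,-0.005,0,0,0],[0,0,-0.01,0,0,0],[0,0,-0.015,0,0,0],[0,0,-0.015,0,0,0],[0,0,-0.015,0,0,0],[0,0,-0.01,0,0,5],[0,0,0,0,0,5],[0,0,0,0,0,5],[0,0,0,0,0,4.6],[0,0,0,0,0,0]],
  ],
)

```text
time_s: 24.6
position: [0.5361, 0.2991, 0.1953]
orientation: [0.024, 1.0, 0.0, 0.0]
wrist_force: [0.3, 0.0, -0.5]
gripper_width: 0.0235
gripper_force: 42.2
```

>>> drive_tool(
  targets=[
    [[-0.0081,-0.0391,0,0,0,0],[-0.0081,-0.0391,0,0,0,0],[-0.0081,-0.0391,0,0,0,0],[-0.0081,-0.0391,0,0,0,0],[-0.0081,-0.0391,0,0,0,0],[-0.0081,-0.0391,0,0,0,0],[-0.0081,-0.0391,0,0,0,0],[-0.0081,-0.0391,0,0,0,0],[-0.0081,-0.0391,0,0,0,0],[-0.0081,-0.0391,0,0,0,0]],
  ],
)

```text
time_s: 25.85
position: [0.5983, -0.0967, 0.1951]
orientation: [0.023, 1.0, 0.0, 0.0]
wrist_force: [0.6, 0.3, -1.2]
gripper_width: 0.0232
gripper_force: 42.1
```

>>> drive_tool(
  targets=[
    [[0,0,0.01,0,0,0],[0,0,0.01,0,0,0],[0,0,0.01,0,0,0],[0,0,0,0,0,0],[0,0,0,0,0,0]],
  ],
)

```text
time_s: 26.48
position: [0.5982, -0.0948, 0.1646]
orientation: [0.024, 1.0, 0.0, 0.0]
wrist_force: [-0.2, -1.0, -1.3]
gripper_width: 0.0234
gripper_force: 42.2
```

```bash
python3 - <<'E'
from h import *
plan((*S(-.06,.038),.1638),87.2)
d=grab('wrist'); print(holes(d))
E
```

```text
t 26.48 pos [ 0.5982 -0.0948  0.1646] yaw 87.3 tilt z [ 0.  0. -1.] shift [ 0.0008 -0.0017  0.0008] turn 0.1
[116 116 116 114 117 135 156 162 164 166 167 169 166 163 160 159 158 158
 158 158 157 147 130 117 114 115 114 115 114 114 115 115 114 115 114 115
 114 115 115 115 114 114 114 115 115 121 133 144 149 154 159 160 161 162
 164 165 165 165 166 166 165 162 150 124 114 117 118 117 117 117]
```

>>> drive_tool(
  targets=[
    [[-0.005,-0.0014,-0.0005,0,0,0.1],[-0.006,0,0,0,0,0],[-0.006,0,0,0,0,0],[-0.005,0,0,0,0,0],[-0.005,0,0.0004,0,0,0],[-0.005,0,0.0005,0,0,0],[-0.005,0,0.0005,0,0,0],[-0.004,0,0.0005,0,0,0],[0,0,0,0,0,0],[0,0,0,0,0,0]],
  ],
)

```text
time_s: 27.78
position: [0.639, -0.0988, 0.1631]
orientation: [0.025, 1.0, -0.0, -0.0]
wrist_force: [0.3, -0.5, -1.2]
gripper_width: 0.0231
gripper_force: 42.1
```

```bash
python3 - <<'E'
from h import *
plan((*S(-.018,.038),.1616),87.2)
d=grab('wrist','w8'); print(pinpx(d))
E
```

```text
t 27.77 pos [ 0.639  -0.0988  0.1631] yaw 87.15 tilt z [-0. -0. -1.] shift [-0.0003  0.0003  0.0015] turn -0.05
[([234.1, 214.0], 184), ([276.7, 213.8], 206), ([288.7, 232.9], 77)]
```

>>> drive_tool(
  targets=[
    [[0,0,0.0013,0,0,0],[0,0,0,0,0,0]],
  ],
)

```text
time_s: 28.08
position: [0.6389, -0.0988, 0.1617]
orientation: [0.025, 1.0, 0.0, -0.0]
wrist_force: [-0.1, 0.4, 0.3]
gripper_width: 0.0235
gripper_force: 42.2
```

>>> drive_tool(
  targets=[
    [[0,0,0,0,0,0],[0,0,0,0,0,0],[0,0,0,0,0,0],[0,0,0,0,0,0],[0,0,-0.01,0,0,0],[0,0,-0.02,0,0,0],[0,0,-0.02,0,0,0],[0,0,-0.02,0,0,0],[0,0,-0.006,0,0,0],[0,0,0,0,0,0]],
  ],
  jaw=0.55,
)

```text
time_s: 29.32
position: [0.6393, -0.0989, 0.2386]
orientation: [0.025, 1.0, -0.0, 0.001]
wrist_force: [-0.8, 1.3, -1.4]
gripper_width: 0.0467
gripper_force: 0.0
```

>>> drive_tool(
  targets=[
    [[0.008,0.0407,0,0,0,0],[0.008,0.0407,0,0,0,0],[0.008,0.0407,0,0,0,0],[0.008,0.0407,0,0,0,0],[0.008,0.0407,0,0,0,0],[0.008,0.0407,0,0,0,0],[0.008,0.0407,0,0,0,0],[0.008,0.0407,0,0,0,0],[0.008,0.0407,0,0,0,0],[0.008,0.0407,0,0,0,0]],
  ],
)

```text
time_s: 30.58
position: [0.5785, 0.3127, 0.2363]
orientation: [0.025, 1.0, -0.001, -0.001]
wrist_force: [0.0, 0.7, -0.3]
gripper_width: 0.0466
gripper_force: 0.0
```

>>> drive_tool(
  targets=[
    [[0,0,0,0,0,-6.7],[0,0,0,0,0,-6.5],[0,0,0,0,0,-6.5],[0,0,0,0,0,0],[0,0,0,0,0,0]],
  ],
)

```text
time_s: 31.2
position: [0.5791, 0.3115, 0.237]
orientation: [-0.146, 0.989, -0.0, -0.001]
wrist_force: [-0.4, -0.7, 0.6]
gripper_width: 0.0469
gripper_force: 0.0
```

```bash
python3 - <<'E'
from h import *
plan((.5786,.3114,.124),106.9)
d=grab('wrist'); print(np.round(proj(d,(.5786,.3114,.168))*1.5625))
a=cv2.resize(d['frame'][:,:,::-1],(800,600))[200:500,200:600]
b=grab('top')['frame'][140:230,220:380,::-1]
cv2.imwrite('pics/m9.png',np.vstack([a,cv2.resize(b,(400,225))]))
E
```

```text
t 31.2 pos [0.5791 0.3115 0.237 ] yaw 106.75 tilt z [-0.001 -0.    -1.   ] shift [4.00e-04 1.00e-04 1.13e-01] turn -0.15
[401. 323.]
```

View pics/m9.png

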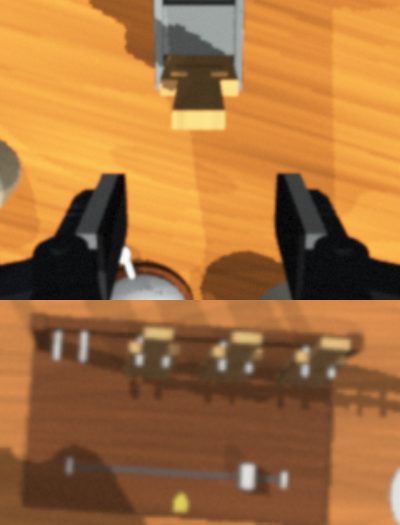

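The third paddle hangs, and the fourth's tab at (398,320) is centred. On to paddle 4.

>>> drive_tool(
  targets=[
    [[0,0,0.02,0,0,0],[0,0,0.02,0,0,0],[0,0,0.02,0,0,0],[0,0,0.02,0,0,0],[0,0,0.017,0,0,0],[0,0,0.016,0,0,0],[0,0,0,0,0,0],[0,0,0,0,0,0]],
  ],
)

```text
time_s: 32.3
position: [0.5799, 0.3119, 0.1255]
orientation: [-0.146, 0.989, 0.0, 0.001]
wrist_force: [0.5, -0.1, 1.1]
gripper_width: 0.0467
gripper_force: 0.0
```

>>> drive_tool(
  targets=[
    [[0,0,0,0,0,0],[0,0,0,0,0,0],[0,0,0,0,0,0],[0,0,0,0,0,0],[0,0,0,0,0,0],[0,0,0,0,0,0]],
  ],
  jaw=0.0,
)

```text
time_s: 33.05
position: [0.5801, 0.3119, 0.126]
orientation: [-0.146, 0.989, 0.0, 0.001]
wrist_force: [0.0, 0.1, 6.1]
gripper_width: 0.0232
gripper_force: 41.9
```

>>> drive_tool(
  targets=[
    [[0,0,-0.005,0,0,0],[0,0,-0.01,0,0,0],[0,0,-0.015,0,0,0],[0,0,-0.015,0,0,0],[0,0,-0.015,0,0,0],[0,0,-0.01,0,0,5],[0,0,0,0,0,5],[0,0,0,0,0,5],[0,0,0,0,0,4.6],[0,0,0,0,0,0]],
  ],
)

```text
time_s: 34.3
position: [0.5795, 0.3117, 0.1957]
orientation: [0.024, 1.0, 0.0, 0.0]
wrist_force: [-0.1, -0.4, -1.0]
gripper_width: 0.0233
gripper_force: 41.3
```

>>> drive_tool(
  targets=[
    [[-0.0037,-0.0332,0,0,0,0],[-0.0037,-0.0332,0,0,0,0],[-0.0037,-0.0332,0,0,0,0],[-0.0037,-0.0332,0,0,0,0],[-0.0037,-0.0332,0,0,0,0],[-0.0037,-0.0332,0,0,0,0],[-0.0037,-0.0332,0,0,0,0],[-0.0037,-0.0332,0,0,0,0],[-0.0037,-0.0332,0,0,0,0],[-0.0037,-0.0332,0,0,0,0]],
  ],
)

```text
time_s: 35.55
position: [0.6004, -0.0229, 0.1954]
orientation: [0.023, 1.0, 0.0, 0.0]
wrist_force: [0.5, -0.5, -0.3]
gripper_width: 0.0235
gripper_force: 41.3
```

>>> drive_tool(
  targets=[
    [[0,0,0.01,0,0,0],[0,0,0.01,0,0,0],[0,0,0.01,0,0,0],[0,0,0,0,0,0],[0,0,0,0,0,0]],
  ],
)

```text
time_s: 36.17
position: [0.6005, -0.0212, 0.1649]
orientation: [0.024, 1.0, 0.0, -0.0]
wrist_force: [0.5, -0.3, -0.6]
gripper_width: 0.0231
gripper_force: 41.3
```

```bash
python3 - <<'E'
from h import *
plan((*S(-.06,.114),.1638),87.2)
d=grab('wrist'); print(holes(d))
E
```

```text
t 36.17 pos [ 0.6005 -0.0212  0.1649] yaw 87.3 tilt z [-0.  0. -1.] shift [-0.0006  0.0007  0.0011] turn 0.1
[113 112 113 111 111 127 148 153 155 159 162 161 158 154 151 150 149 149
 149 149 148 141 126 114 110 110 109 110 110 109 110 110 109 109 109 110
 109 110 111 110 110 110 110 110 111 115 128 140 149 151 151 152 152 152
 153 153 154 156 158 158 158 156 145 121 115 116 117 117 116 116]
```

>>> drive_tool(
  targets=[
    [[-0.006,0.0009,-0.0005,0,0,0.1],[-0.006,0,0,0,0,0],[-0.006,0,0,0,0,0],[-0.005,0,0,0,0,0],[-0.005,0,0.0004,0,0,0],[-0.005,0,0.0005,0,0,0],[-0.005,0,0.0005,0,0,0],[-0.004,0,0.0005,0,0,0],[0,0,0,0,0,0],[0,0,0,0,0,0]],
  ],
)

```text
time_s: 37.48
position: [0.6423, -0.023, 0.1634]
orientation: [0.025, 1.0, 0.0, -0.0]
wrist_force: [-0.5, -0.1, -0.7]
gripper_width: 0.0234
gripper_force: 41.3
```

```bash
python3 - <<'E'
from h import *
plan((*S(-.018,.114),.1616),87.2)
d=grab('wrist','w10'); print(pinpx(d))
E
```

```text
t 37.48 pos [ 0.6423 -0.023   0.1634] yaw 87.14 tilt z [-0.  0. -1.] shift [-0.0007  0.0003  0.0018] turn -0.06
[([234.1, 214.0], 165), ([276.7, 213.7], 186), ([288.1, 232.3], 85)]
```

>>> drive_tool(
  targets=[
    [[0,0,0.0013,0,0,0],[0,0,0,0,0,0]],
  ],
)

```text
time_s: 37.78
position: [0.6424, -0.0229, 0.1623]
orientation: [0.025, 1.0, -0.0, 0.0]
wrist_force: [0.4, -0.2, -0.0]
gripper_width: 0.0238
gripper_force: 41.5
```

>>> drive_tool(
  targets=[
    [[0,0,0,0,0,0],[0,0,0,0,0,0],[0,0,0,0,0,0],[0,0,0,0,0,0],[0,0,-0.01,0,0,0],[0,0,-0.02,0,0,0],[0,0,-0.02,0,0,0],[0,0,-0.02,0,0,0],[0,0,-0.006,0,0,0],[0,0,0,0,0,0]],
  ],
  jaw=0.55,
)

```text
time_s: 39.02
position: [0.6426, -0.023, 0.2389]
orientation: [0.025, 1.0, -0.0, 0.001]
wrist_force: [-0.1, 0.1, 0.1]
gripper_width: 0.047
gripper_force: 0.0
```

>>> drive_tool(
  targets=[
    [[0.03,-0.03,0,0,0,0],[0.03,-0.03,0,0,0,0],[0.03,-0.03,0,0,0,0],[0.0163,-0.0314,0,0,0,0],[0,-0.03,0,0,0,0],[0,-0.03,0,0,0,0],[0,0,0,0,0,0],[0,0,0,0,0,0]],
  ],
  jaw=0.5,
)

```text
time_s: 40.02
position: [0.5268, -0.1982, 0.2372]
orientation: [0.025, 1.0, 0.001, -0.001]
wrist_force: [0.2, 0.3, -0.0]
gripper_width: 0.0429
gripper_force: 0.0
```

```bash
cat >> h.py <<'E'
def marker(d):
    h=cv2.cvtColor(d['frame'],cv2.COLOR_RGB2HSV)
    for nm,lo,hi,z in(('arrow',(22,150,120),(35,255,255),.018),('white',(0,0,170),(180,50,255),.048)):
        n,l,s,c=cv2.connectedComponentsWithStats(cv2.inRange(h,lo,hi))
        for i in range(1,n):
            if 60<s[i,4]<3000:
                w=ray(d,*c[i],z)[:2]-O; q=np.array([[np.cos(a),np.sin(a)],[-np.sin(a),np.cos(a)]])@w
                if abs(q[1])<.15 and -.18<q[0]<-.1: print(nm,np.round(c[i],1),s[i].tolist(),'stand xy',np.round(q,4))
E
python3 - <<'E'
from h import *
plan((*S(-.125,-.068),.24),87.2)
d=grab('wrist'); marker(d); np.save('w11.npy',d,allow_pickle=True)
a=cv2.resize(d['frame'][:,:,::-1],(480,360)); b=grab('top')['frame'][140:230,220:400,::-1]
cv2.imwrite('pics/m11.png',np.vstack([a,cv2.resize(b,(480,240))]))
E
```

```text
t 40.02 pos [ 0.5268 -0.1982  0.2372] yaw 87.14 tilt z [-0.001  0.001 -1.   ] shift [-0.0004 -0.0009 -0.0028] turn -0.06
arrow [308.8 135.8] [302, 128, 14, 18, 200] stand xy [-0.1579 -0.0076]
white [218.8 162.1] [216, 155, 7, 15, 82] stand xy [-0.1338 -0.1077]
white [406.9 162.4] [404, 155, 7, 15, 80] stand xy [-0.1331  0.0939]
white [254.2 167.3] [248, 156, 14, 24, 310] stand xy [-0.128  -0.0698]
```

View pics/m11.png

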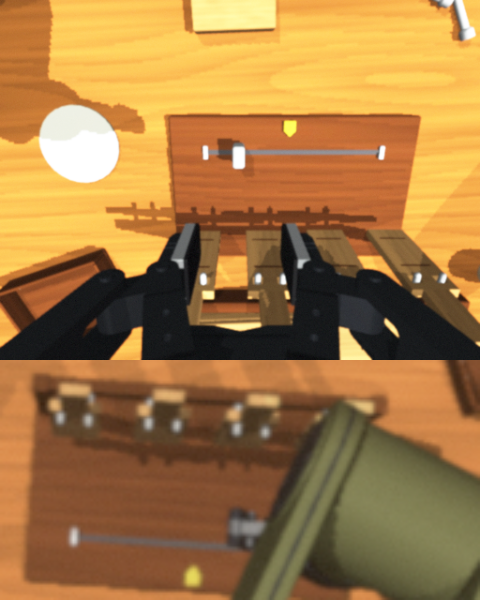

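All four hang with both pins through. The marker's stand y is −0.0698 and the arrow's is −0.0071, so the slide is about +62.5 mm.

>>> drive_tool(
  targets=[
    [[0,-0.001,0.03,0,0,0],[0,0,0.03,0,0,0],[0,0,0.03,0,0,0],[0,0,0.03,0,0,0],[0,0,0.03,0,0,0],[0,0,0.02,0,0,0],[0,0,0.02,0,0,0],[0,0,0.02,0,0,0],[0,0,0,0,0,0],[0,0,0,0,0,0]],
  ],
  jaw=0.38,
)

```text
time_s: 41.38
position: [0.5277, -0.2001, 0.0287]
orientation: [0.025, 1.0, -0.0, 0.0]
wrist_force: [0.2, -0.5, -0.2]
gripper_width: 0.0327
gripper_force: 0.0
```

>>> drive_tool(
  targets=[
    [[0,0,0,0,0,0],[0,0,0,0,0,0],[0,0,0,0,0,0],[0,0,0,0,0,0],[0,0,0,0,0,0]],
  ],
  jaw=0.0,
  newtons=20,
)

```text
time_s: 42.0
position: [0.528, -0.2003, 0.0294]
orientation: [0.025, 1.0, -0.0, 0.001]
wrist_force: [-1.6, -0.6, 5.5]
gripper_width: 0.0134
gripper_force: 25.1
```

```bash
python3 - <<'E'
from h import *
plan((*S(-.125,-.0071),.027),87.2)
E
```

```text
t 42.0 pos [ 0.528  -0.2003  0.0294] yaw 87.14 tilt z [ 0.002 -0.001 -1.   ] shift [0.0009 0.062  0.0023] turn -0.06
```

>>> drive_tool(
  targets=[
    [[0,0.008,0,0,0,0],[0,0.012,0,0,0,0],[0,0.012,0,0,0,0],[0,0.012,0,0,0,0],[0,0.01,0,0,0,0],[0,0.008,0,0,0,0],[0,0,0,0,0,0],[0,0,0,0,0,0],[0,0,0,0,0,0]],
  ],
)

```text
time_s: 43.12
position: [0.5311, -0.1377, 0.0294]
orientation: [0.025, 1.0, 0.0, 0.001]
wrist_force: [-1.0, 1.4, 6.9]
gripper_width: 0.0134
gripper_force: 25.3
```

>>> drive_tool(
  targets=[
    [[0,0,0,0,0,0],[0,0,0,0,0,0],[0,0,0,0,0,0],[0,0,-0.03,0,0,0],[0,0,-0.03,0,0,0],[0,0,-0.03,0,0,0],[0,0,-0.04,0,0,0],[0,0,-0.04,0,0,0],[0,0,-0.04,0,0,0]],
  ],
  jaw=0.38,
)

```text
time_s: 44.25
position: [0.5299, -0.1378, 0.2391]
orientation: [0.025, 1.0, 0.0, -0.0]
wrist_force: [0.3, 0.9, -0.3]
gripper_width: 0.0323
gripper_force: 0.0
```

```bash
cat >> h.py <<'E'
def die(d,z=.022):
    h=cv2.cvtColor(d['frame'],cv2.COLOR_RGB2HSV); m=cv2.inRange(h,(40,80,40),(85,255,255))
    m=cv2.morphologyEx(m,cv2.MORPH_CLOSE,np.ones((5,5)))
    c=max(cv2.findContours(m,0,2)[0],key=cv2.contourArea); r=cv2.minAreaRect(c); b=np.array([ray(d,*p,z)[:2] for p in cv2.boxPoints(r)])
    e=b[1]-b[0]; print('die px',np.round(r[0],1),cv2.contourArea(c),'world',np.round(b.mean(0),4),'edges',np.round([np.linalg.norm(b[1]-b[0]),np.linalg.norm(b[2]-b[1])],4),'angle mod90',round(np.degrees(np.arctan2(e[1],e[0]))%90,1))
E
python3 - <<'E'
from h import *
marker(grab('wrist')); die(grab('top')); plan((.40,.16,.24),90)
E
```

```text
arrow [256.1 135.2] [250, 128, 13, 18, 195] stand xy [-0.1582 -0.0074]
white [167.7 161.7] [165, 155, 7, 15, 85] stand xy [-0.1337 -0.1026]
white [354.9 161.9] [352, 155, 7, 15, 83] stand xy [-0.1332  0.0989]
white [256.9 166.9] [250, 156, 14, 23, 292] stand xy [-0.1278 -0.0066]
die px [153.8 249.4] 51.5 world [0.4218 0.2121] edges [0.0201 0.0227] angle mod90 65.0
t 44.35 pos [ 0.5327 -0.1388  0.2441] yaw 87.14 tilt z [ 0.009 -0.003 -1.   ] shift [0.1475 0.2919 0.0018] turn -2.86
```

The marker is level with the arrow to about 1 mm. The die has been knocked to (0.422, 0.212), so I'll go above it and measure.

>>> drive_tool(
  targets=[
    [[0.0156,0.043,0,0,0,0],[0.0156,0.043,0,0,0,0],[0.0156,0.043,0,0,0,0],[0.0156,0.043,0,0,0,0],[0.0156,0.043,0,0,0,0],[0.0156,0.043,0,0,0,0],[0.0156,0.043,0,0,0,0],[0.0156,0.043,0,0,0,0],[0,0,0,0,0,0],[0,0,0,0,0,0]],
  ],
  jaw=0.5,
)

```text
time_s: 45.6
position: [0.4225, 0.2114, 0.2372]
orientation: [0.025, 1.0, -0.001, -0.001]
wrist_force: [-0.0, -0.4, 0.7]
gripper_width: 0.0424
gripper_force: 0.0
```

```bash
python3 - <<'E'
from h import *
plan((.4218,.2121,.24),90)
d=grab('wrist'); die(d); cv2.imwrite('pics/w12.png',cv2.resize(d['frame'][:,:,::-1],(600,450)))
E
```

```text
t 45.6 pos [0.4225 0.2114 0.2372] yaw 87.16 tilt z [-0.001 -0.001 -1.   ] shift [ 0.0007  0.0006 -0.0028] turn -2.84
die px [257.4 160.8] 335.0 world [0.4182 0.2121] edges [0.0236 0.0217] angle mod90 68.5
```

View pics/w12.png

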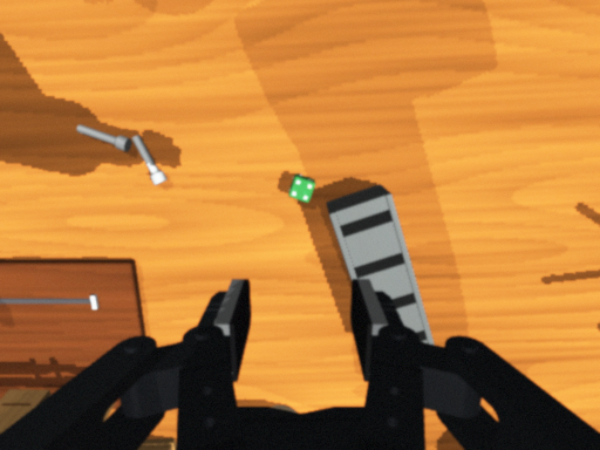

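The die is at about (0.420, 0.212) with its edges at 68.5° and −21.5°. Closing along −21.5° keeps the fingers clear of the rack corner.

>>> drive_tool(
  targets=[
    [[0,0,0,0,0,10],[0,0,0,0,0,10],[0,0,0,0,0,10],[0,0,0,0,0,10],[0,0,0,0,0,10],[0,0,0,0,0,10],[0,0,0,0,0,10],[0,0,0,0,0,10],[0,0,0,0,0,10],[0,0,0,0,0,10]],
  ],
)

```text
time_s: 46.9
position: [0.4232, 0.2105, 0.2378]
orientation: [0.784, 0.62, -0.0, 0.0]
wrist_force: [0.6, -0.7, -0.4]
gripper_width: 0.0429
gripper_force: 0.0
```

>>> drive_tool(
  targets=[
    [[0,0,0,0,0,8.7],[0,0,0,0,0,0],[0,0,0,0,0,0],[0,0,0,0,0,0]],
  ],
)

```text
time_s: 47.4
position: [0.4229, 0.2116, 0.2381]
orientation: [0.827, 0.563, -0.0, 0.0]
wrist_force: [0.0, -0.2, -0.7]
gripper_width: 0.0426
gripper_force: 0.0
```

```bash
python3 - <<'E'
from h import *
plan((.4200,.2121,.007),-21.5)
die(grab('top')); die(grab('wrist'))
E
```

```text
t 47.4 pos [0.4229 0.2116 0.2381] yaw -21.52 tilt z [ 0. -0. -1.] shift [-0.0006 -0.0029  0.2311] turn -0.02
die px [154.1 249.8] 53.0 world [0.4208 0.2113] edges [0.0212 0.0204] angle mod90 65.0
die px [254. 163.] 335.0 world [0.4202 0.2129] edges [0.0207 0.0236] angle mod90 68.4
```

>>> drive_tool(
  targets=[
    [[-0.0006,-0.0025,0.03,0,0,0],[0,0,0.04,0,0,0],[0,0,0.04,0,0,0],[0,0,0.04,0,0,0],[0,0,0.03,0,0,0],[0,0,0.025,0,0,0],[0,0,0.015,0,0,0],[0,0,0.01,0,0,0],[0,0,0,0,0,0],[0,0,0,0,0,0]],
  ],
)

```text
time_s: 48.75
position: [0.421, 0.2125, 0.009]
orientation: [0.827, 0.562, 0.001, 0.0]
wrist_force: [0.9, -1.1, 0.3]
gripper_width: 0.0425
gripper_force: 0.0
```

>>> drive_tool(
  targets=[
    [[0,0,0,0,0,0],[0,0,0,0,0,0],[0,0,0,0,0,0],[0,0,0,0,0,0],[0,0,0,0,0,0]],
  ],
  jaw=0.0,
  newtons=25,
)

```text
time_s: 49.38
position: [0.421, 0.2126, 0.0091]
orientation: [0.827, 0.562, 0.001, 0.0]
wrist_force: [-0.6, -0.2, 5.9]
gripper_width: 0.0217
gripper_force: 26.5
```

>>> drive_tool(
  targets=[
    [[0,0,-0.01,0,0,0],[0,0,-0.03,0,0,0],[0,0,-0.04,0,0,0],[0,0,-0.04,0,0,0],[0,0,-0.04,0,0,0],[0,0,-0.04,0,0,0],[0,0,-0.04,0,0,0],[0,0,0,0,0,0]],
  ],
)

```text
time_s: 50.38
position: [0.4217, 0.2128, 0.2525]
orientation: [0.827, 0.562, 0.004, 0.001]
wrist_force: [-0.3, 0.4, 0.4]
gripper_width: 0.0214
gripper_force: 25.9
```

```bash
python3 - <<'E'
from h import *
plan((.5095,-.4041,.24)); die(grab('wrist'),.24); print(sensors.get_obs()['gripper_width'])
E
```

```text
t 50.38 pos [0.4217 0.2128 0.2525] yaw -21.56 tilt z [ 0.007  0.003 -1.   ] shift [-0.5416  0.3082  0.0115] turn None
die px [256. 257.] 2477.0 world [0.4174 0.2034] edges [0.0257 0.0344] angle mod90 68.2
0.021383871064246062
```

>>> drive_tool(
  targets=[
    [[-0.0497,0.0283,0,0,0,0],[-0.0497,0.0283,0,0,0,0],[-0.0497,0.0283,0,0,0,0],[-0.0497,0.0283,0,0,0,0],[-0.0497,0.0283,0,0,0,0],[-0.0497,0.0283,0,0,0,0],[-0.0497,0.0283,0,0,0,0],[-0.0497,0.0283,0,0,0,0],[-0.0497,0.0283,0,0,0,0],[-0.0497,0.0283,0,0,0,0]],
  ],
)

```text
time_s: 51.68
position: [0.4998, -0.3551, 0.2455]
orientation: [0.827, 0.562, -0.0, -0.002]
wrist_force: [0.4, -0.5, -0.9]
gripper_width: 0.0213
gripper_force: 25.8
```

>>> drive_tool(
  targets=[
    [[-0.0223,0.0126,0,0,0,0],[-0.0223,0.0126,0,0,0,0],[0,0,0,0,0,0],[0,0,0,0,0,0]],
  ],
)

```text
time_s: 52.18
position: [0.5073, -0.4037, 0.2465]
orientation: [0.827, 0.562, -0.0, -0.002]
wrist_force: [-0.3, -0.4, -0.3]
gripper_width: 0.0212
gripper_force: 25.8
```

```bash
python3 - <<'E'
from h import *
plan((.5095,-.4041,.0133)); d=grab('wrist'); print(np.round(proj(d,(.5095,-.4041,.004))))
E
```

```text
t 52.17 pos [ 0.5073 -0.4037  0.2465] yaw -21.55 tilt z [-0.002  0.002 -1.   ] shift [1.000e-04 2.900e-03 2.332e-01] turn None
[259. 159.]
```

>>> drive_tool(
  targets=[
    [[0,0.002,0.03,0,0,0],[0,0,0.04,0,0,0],[0,0,0.04,0,0,0],[0,0,0.04,0,0,0],[0,0,0.04,0,0,0],[0,0,0.02,0,0,0],[0,0,0.01,0,0,0],[0,0,0.008,0,0,0],[0,0,0.004,0,0,0],[0,0,0,0,0,0]],
  ],
)

```text
time_s: 53.48
position: [0.51, -0.4058, 0.0168]
orientation: [0.827, 0.562, 0.0, 0.0]
wrist_force: [0.5, -0.7, 0.0]
gripper_width: 0.0214
gripper_force: 25.8
```

>>> drive_tool(
  targets=[
    [[0,0,0,0,0,0],[0,0,0,0,0,0]],
  ],
)

```text
time_s: 53.72
position: [0.51, -0.4057, 0.0167]
orientation: [0.827, 0.562, 0.0, 0.0]
wrist_force: [-0.9, -0.0, 0.4]
gripper_width: 0.021
gripper_force: 25.8
```

>>> drive_tool(
  targets=[
    [[0,0,0.0015,0,0,0],[0,0,0.0015,0,0,0],[0,0,0,0,0,0],[0,0,0,0,0,0]],
  ],
)

```text
time_s: 54.22
position: [0.5097, -0.4055, 0.0132]
orientation: [0.827, 0.562, 0.0, 0.0]
wrist_force: [0.4, -0.2, 0.1]
gripper_width: 0.0215
gripper_force: 25.9
```

>>> drive_tool(
  targets=[
    [[0,0,0,0,0,0],[0,0,0,0,0,0],[0,0,0,0,0,0],[0,0,0,0,0,0],[0,0,-0.01,0,0,0],[0,0,-0.03,0,0,0],[0,0,-0.04,0,0,0],[0,0,-0.04,0,0,0],[0,0,-0.04,0,0,0],[0,0,-0.04,0,0,0]],
  ],
  jaw=0.5,
)

```text
time_s: 55.48
position: [0.5097, -0.4054, 0.2155]
orientation: [0.827, 0.562, 0.0, 0.001]
wrist_force: [1.1, -0.3, -0.3]
gripper_width: 0.0429
gripper_force: 0.0
```

>>> drive_tool(
  targets=[
    [[0,0.05,0,0,0,0],[0.05,0,-0.02,0,0,0],[0.05,0,-0.02,0,0,0],[0.05,0,0,0,0,0],[0.05,0,0,0,0,0],[0,0,0,0,0,0]],
  ],
)

```text
time_s: 56.22
position: [0.6307, -0.2347, 0.2541]
orientation: [0.826, 0.564, 0.0, 0.0]
wrist_force: [0.1, -0.5, -0.6]
gripper_width: 0.0426
gripper_force: 0.0
```

```bash
python3 - <<'E'
from h import *
d=grab('top'); die(d,.026); b=d['frame'][130:260,80:440,::-1]
e=grab('scene')['frame'][150:300,60:380,::-1]; marker(d)
cv2.imwrite('pics/fin.png',np.vstack([cv2.resize(b,(800,289)),cv2.resize(e,(640,300)).copy() if 0 else cv2.resize(e,(800,300))]))
E
```

```text
Traceback (most recent call last):
  File "h.py", line 39, in die
    c=max(cv2.findContours(m,0,2)[0],key=cv2.contourArea); r=cv2.minAreaRect(c); b=np.array([ray(d,*p,z)[:2] for p in cv2.boxPoints(r)])
ValueError: max() iterable argument is empty
```

The arm blocks the top view, so I'll move it aside to the left.

>>> drive_tool(
  targets=[
    [[0,-0.05,-0.01,0,0,0],[0,-0.05,0,0,0,0],[0.0323,-0.0353,0,0,0,0],[0.0323,-0.0353,0,0,0,0],[0.04,-0.03,0,0,0,0],[0.05,-0.03,0,0,0,0],[0.05,-0.03,0,0,0,0],[0.05,-0.03,0,0,0,0],[0.05,0,0,0,0,0],[0,0,0,0,0,0]],
  ],
)

```text
time_s: 57.52
position: [0.4718, 0.1535, 0.2635]
orientation: [0.826, 0.563, 0.0, 0.0]
wrist_force: [-0.4, -0.0, -0.5]
gripper_width: 0.0427
gripper_force: 0.0
```

```bash
python3 - <<'E'
from h import *
d=grab('top'); b=d['frame'][130:300,80:440,::-1]
e=grab('scene')['frame'][130:290,60:380,::-1]
cv2.imwrite('pics/fin.png',np.vstack([cv2.resize(b,(640,302)),cv2.resize(e,(640,290))]))
marker(d); die(d,.026)
E
```

```text
die px [397.5 218.5] 15.5 world [ 0.5096 -0.4038] edges [0.0178 0.0127] angle mod90 0.9
```

View pics/fin.png

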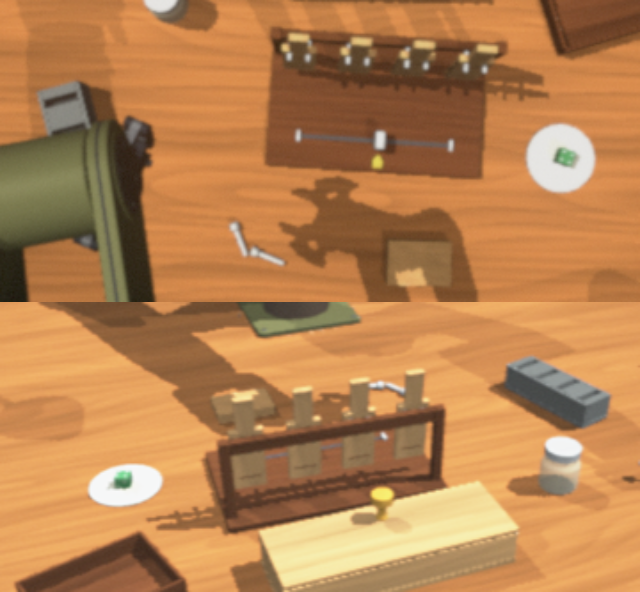

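All four paddles hang, the marker at (380,140) lines up with the arrow at (377,162), and the die sits at (566,157) on the coaster centred at (560,157). Handing in.

```bash
python3 -c "
from rig import workorder; print(workorder.job_done())"
```

```text
the job is handed in; nothing more can be done
None
```

I handed the job in: all four paddles hang by both holes on their own pins, the marker is within about 1 mm of the arrow, and the die sits on the coaster within about 6 mm of its middle; the hand-in returned no verdict.

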